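# Make up the paste kit and the pressing kit on the paper restorer's bench

### The job

Make up two work kits from the stock in the middle of the bench: in the long tray the paste kit, with the flat brush lying flat in the long compartment and the tall jar standing in the short one; in the short tray the pressing kit, with the round weight standing flat in the wide compartment and the short jar standing in the narrow one. Set each thing down on the tray's floor rather than dropping it. Leave the oblong weight, the putty knife, the spool and the beaker where they are.

Things in the scene. Friction and masses are not known exactly. Their poses are not given: they have to be found in the camera images.
- long_tray: Long plywood tray of the paste kit, 250 x 116 mm, fixed to the bench, to the left or right of the stock. Origin: centre of its underside; x along its length. Floor 4 mm thick (top at z = 4 mm), walls and divider 5 mm thick and 14 mm high. Inside it is 240 x 106 mm; the divider runs across it (along y) from x = -43 to -38 mm. Short compartment: x -120 to -43 mm, centre x = -81.5, y = 0. Long compartment: x -38 to +120 mm, centre x = +41, y = 0.
- short_tray: Short plywood tray of the pressing kit, 180 x 140 mm, fixed to the bench, on the other side of the stock. Origin: centre of its underside; x along its 180 mm length. Floor 4 mm thick (top at z = 4 mm), walls and divider 5 mm thick and 14 mm high. Inside it is 170 x 130 mm; the divider runs across it (along y) from x = +7 to +12 mm. Wide compartment: x -85 to +7 mm, centre x = -39, y = 0. Narrow compartment: x +12 to +85 mm, centre x = +48.5, y = 0.
- tall_jar: Tall closed jar, brown glass with a black cap, 40 mm in diameter, 85 mm high, upright, about 0.14 kg. Origin: centre of its underside, z up. Grip it by the body or the cap.
- short_jar: Short closed jar, same brown glass and black cap, 54 mm in diameter, 45 mm high, upright, about 0.12 kg. Origin: centre of its underside, z up.
- round_weight: Round steel press weight, about 0.5 kg: a disc 64 mm in diameter and 22 mm high with a dark knob standing on its centre. The knob's grip is 24 mm in diameter from 32 to 48 mm above the underside (neck 14 mm below it, top at 52 mm). Origin: centre of its underside, z up.
- brush: Flat paste brush lying flat, 130 mm long, about 60 g. Origin: centre of its underside; x along it towards the bristles. Wooden handle x -65 to +15 mm, 18 mm wide, 16 mm high; steel ferrule x +15 to +35 mm, 42 mm wide; pale bristle block x +35 to +65 mm, 44 mm wide. It balances near its origin, where the handle can be gripped across. At the start it lies roughly across the bench (along world y).
- bar_weight: Oblong steel press weight, 80 x 34 x 22 mm, with the same knob as the round one (top at 52 mm). Not wanted; leave it. Origin: centre of its underside, x along its length.
- putty_knife: Putty knife lying flat, 130 mm long, dark wooden handle (20 mm wide, 16 mm high) and thin steel blade 50 mm wide. Not wanted; leave it. Origin: under its middle, x along it towards the blade.
- spool: Empty wooden thread spool standing on end, 48 mm in diameter, 55 mm high, loose, in a far corner beside the stock. Leave it. Origin: centre of its underside.
- beaker: White open ceramic beaker, 60 mm in diameter at the rim, 75 mm high, loose, in the other far corner beside the stock. Leave it. Origin: centre of its underside.
Mind the look-alikes: they are no part of the job. There is more than one size of the spool; the one meant has the size given above. What is shaped like the round_weight but red is not meant.

How it is judged:
At the end, for the whole second after the job is handed in: Brush and tall jar in the long tray's long and short compartment, round weight and short jar in the short tray's wide and narrow one: each wholly inside, within 4 mm of the floor, tilt under 0.1 rad, at rest. The other four things within 25 mm of their start, not tipped (0.2 rad) (x of tall_jar in the frame of long_tray between -0.102 and -0.061 m and y of tall_jar in the frame of long_tray between -0.035 and 0.035 m and z of tall_jar in the frame of long_tray between 0.001 and 0.008 m and angle between each of tall_jar, brush, round_weight, short_jar's own z axis and vertical below 0.1 rad and linear speed of each of tall_jar, brush, round_weight, short_jar below 0.02 m/s and angular speed of each of tall_jar, brush, round_weight, short_jar below 0.3 rad/s and x of brush in the frame of long_tray between 0.02 and 0.062 m and y of brush in the frame of long_tray between -0.045 and 0.045 m and z of brush in the frame of long_tray between 0.001 and 0.008 m and x of round_weight in the frame of short_tray between -0.055 and -0.023 m and y of round_weight in the frame of short_tray between -0.041 and 0.041 m and z of round_weight in the frame of short_tray between 0.001 and 0.008 m and x of short_jar in the frame of short_tray between 0.037 and 0.06 m and y of short_jar in the frame of short_tray between -0.046 and 0.046 m and z of short_jar in the frame of short_tray between 0.001 and 0.008 m and distance of each of bar_weight, putty_knife, spool, beaker from where it was at the start of the episode below 0.025 m and angle between each of bar_weight, putty_knife, spool, beaker's own z axis and vertical below 0.2 rad); the robot touches nothing.
It fails at once if a thing for the kits is dropped (falls free of the fingers faster than 0.8 m/s, as from more than about 3 cm) ((linear speed of tall_jar above 0.8 m/s and contact force between tall_jar and the fingers below 0.3 N) or (linear speed of brush above 0.8 m/s and contact force between brush and the fingers below 0.3 N) or (linear speed of round_weight above 0.8 m/s and contact force between round_weight and the fingers below 0.3 N) or (linear speed of short_jar above 0.8 m/s and contact force between short_jar and the fingers below 0.3 N)).
It fails at once if the oblong weight, putty knife, spool or beaker is moved more than 4 cm or knocked over (distance of any of bar_weight, putty_knife, spool, beaker from where it was at the start of the episode above 0.04 m or angle between any of bar_weight, putty_knife, spool, beaker's own z axis and vertical above 0.5 rad).
It also fails if it takes over 120 s, if anything falls off the work surface, if the arm or the gripper's body presses on something with over 40 N, if the wrist force passes 120 N, or if a joint passes its speed limit or range.

### The arm

A 6-joint arm with a two-finger parallel gripper is mounted at the origin on the work surface. World frame = base frame: x ahead of the robot, y to its left, z up, the work surface at z = 0. Lengths are in m, angles in rad, forces in N, time in s.
With the tool pointing down it reaches from about 0.225 to 0.875 m from the base axis. Payload 3.4 kg.
Tool frame: the origin (TCP) lies between the finger pads; the fingertips stand 25 mm ahead of it and the grasp point (between the pads) lies 6 mm ahead of it; z points along the fingers, y is the line along which they close (so a half turn about z gives the same grasp; the last joint's range is limited). The gripper opens to 85 mm and grips with 20 to 120 N. Pads are 22 mm wide; open, the fingers measure 114 mm over their backs; the gripper's body (76 mm by 85 mm) begins 54 mm behind the grasp point. The pads swing forward as they close: fully open they stand 13 mm farther back than shut.
Start: joints at [-1.298, 0.276, 1.505, -0, 1.361, -0.121], TCP at [0.221, -0.531, 0.256] pointing down, gripper open.
Joint ranges: [-2.89, 2.89], [-0.75, 2.08], [0.22, 2.7], [-1.18, 4.32], [0.11, 2.71], [-2.7, 2.7]. Speed limits (rad/s): [2.57, 2.57, 3.14, 3.14, 3.14, 3.14].

### API

Orientations are given as a unit quaternion [w, x, y, z].
In Python, from rig import manip, cams, ticket gives the robot as it stands.
- The arm moves only by the tool step_arm, never from a script. Its argument "increments" is a list of rows, each an object with "dp": the shift along the world's x, y, z each as a share of 0.2 m, from -1 to 1, a list of three; "yaw": the turn about the world's z as a share of 0.15 rad, from -1 to 1; "grip": the opening, from 0 (shut) to 1 (fully open). In form: [{"dp": [tx, ty, tz], "yaw": yaw, "grip": grip}, ...]. A call has 1 to 5 rows; each row shifts and turns the commanded pose from where the row before left it; what a row does not reach is not made up. A row lasts 1/8 s, in which the tool goes at most 62.5 mm and 10.7 degrees, less where a joint would pass 70% of its speed; a pose out of reach is approached as far as the arm can. A call with a number of a shift or a turn outside -1 to 1 is refused whole. A call with a gripper value outside its range is refused whole. The fingers move at their own pace and stop on an object; "squeeze" is the grip in N (left out, the last holds). Time passes only in rows, so rows that do not move let the fingers close. It gives the time, the measured TCP pose, the force, the opening and the grip force at its end, in the units of the state.
- manip.get_state(): the state, without advancing time (a new reading comes with each control period).
- cams.get_image(name): name is "scene" or "top" or "wrist"; returns the picture (480x640x3 uint8, blue, green, red); there is no depth.
- cams.get_calibration(name): a dict with "fx", "fy", "cx", "cy" (pixels), "k1" (the pictures are not rectified: a ray, as slopes to the right and down, at radius r is drawn at 1 + k1 r^2 times it, then the intrinsics apply), "extrinsics" (4x4, takes a point from camera to world coordinates). Camera axes: x right, y up, looking along -z (the intrinsics and any distortion apply to the point x, -y, -z); pixel columns grow to the right and rows downward; lengths in m; the calibration is good to about 2 mm. A picture is of the moment at which its call begins: read the wrist's pose just before it. get_calibration takes no time and is no camera call; for the wrist camera it gives the pose at the moment of the call.
- ticket.sign_off(): hands the job in; it is judged then, once.
The state is a dict: "clock": time; "qpos": joint angles; "qd": joint speeds; "effort": joint torques, N m; "position": TCP position; "ee_rot": TCP orientation; "contact_force": force on the tool from outside, world axes, zero at the start; "moment": the same for the moment, N m; "width": finger opening in m; "gripper_force": force on a finger pad.
Only numpy, scipy, OpenCV 4.12 (cv2) and the standard library are available. Lean on these libraries where they do the work, as an engineer would, in place of code of your own. Each camera call takes 0.05 s, during which the arm holds its last target. There are 200 camera calls.

## Working session

There is one attempt and no reset: what is moved stays moved. The work goes in short steps, Python scripts to look and compute and a tool call to move; the robot and the scene stay as the last step left them, time stands still between calls to the robot, and variables do not carry over. Pictures are saved under pics/ and viewed, at most 14 in all, crops included, and the job is handed in when it is done.

Besides the shell and the picture viewer there is one more tool, called after "Call:" by a JSON object that holds its "op" and its "data", one argument or row to a line. step_arm: Moves the arm, as the interface text tells. Shift numbers are shares of 0.2 m and turn numbers shares of 0.15 rad, none past 1 either way. Its arguments: {"type":"object","properties":{"increments":{"type":"array"},"squeeze":{"type":"number"}},"required":["increments"]}

```bash
mkdir -p pics
cat > h.py <<'E'
import numpy as np, cv2
from rig import manip, cams, ticket
def ray(cal,u,v):
    d=np.array([(u-cal['cx'])/cal['fx'],(v-cal['cy'])/cal['fy']]); s=d.copy()
    for _ in range(10): s=d/(1+cal['k1']*(s@s))
    E=np.array(cal['extrinsics']); return E[:3,3],E[:3,:3]@np.array([s[0],-s[1],-1.])
def onz(cal,u,v,z):
    o,d=ray(cal,u,v); return (o+d*(z-o[2])/d[2])[:2]
def proj(cal,p):
    E=np.array(cal['extrinsics']); c=E[:3,:3].T@(np.array(p)-E[:3,3]); s=np.array([c[0],-c[1]])/-c[2]
    s=s*(1+cal['k1']*(s@s)); return s[0]*cal['fx']+cal['cx'],s[1]*cal['fy']+cal['cy']
def snap(n,f):
    cal=cams.get_calibration(n); im=cams.get_image(n); cv2.imwrite('pics/'+f+'.png',im); return cal,im
E
python3 - <<'E'
from h import *
for n in('top','scene'):
    c,_=snap(n,n+'0'); print(n,c)
print(manip.get_state())
E
```

```text
top {'fx': 481.4066264597431, 'fy': 481.4066264597431, 'cx': 321.8481923712736, 'cy': 244.91654142834466, 'k1': -0.035107359716398306, 'extrinsics': array([[ 0.01058565,  0.99755878, -0.06902485,  0.49566599],
       [-0.99991816,  0.01006414, -0.00789869,  0.02348124],
       [-0.00718473,  0.06910282,  0.99758367,  1.00140061],
       [ 0.        ,  0.        ,  0.        ,  1.        ]])}
scene {'fx': 527.5234667480423, 'fy': 527.5234667480423, 'cx': 319.72834439166155, 'cy': 236.02426434161654, 'k1': -0.05666834233205261, 'extrinsics': array([[-0.04568174, -0.78237472,  0.62113041,  1.17445817],
       [ 0.99888689, -0.02845921,  0.03761709,  0.03087069],
       [-0.01175378,  0.62215744,  0.78280392,  0.77843107],
       [ 0.        ,  0.        ,  0.        ,  1.        ]])}
{'clock': 0.1, 'qpos': array([-1.29799127e+00,  2.76550955e-01,  1.50602846e+00, -1.29692573e-05,
        1.36072543e+00, -1.20987635e-01]), 'qd': array([-0.00052344,  0.00101398, -0.00275874, -0.00162447, -0.00124693,
        0.00148661]), 'effort': array([ 9.53088420e-04, -4.17701375e+01, -2.46404761e+01, -3.54746344e-04,
        5.82605877e-03,  1.56969247e-05]), 'position': array([ 0.22050011, -0.5305573 ,  0.25550651]), 'ee_rot': array([-8.53149696e-04,  9.80677833e-01,  1.95627850e-01, -7.12453923e-05]), 'contact_force': array([ 0.55666948, -0.4463268 , -0.16330952]), 'moment': array([-0.0231392 ,  0.03473192,  0.04587275]), 'gripper_force': 0.0, 'width': 0.08570070731843486}
```

View pics/top0.png

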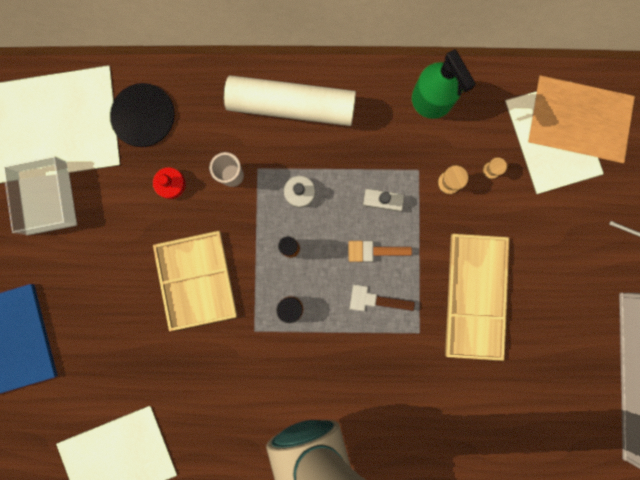

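View pics/scene0.png

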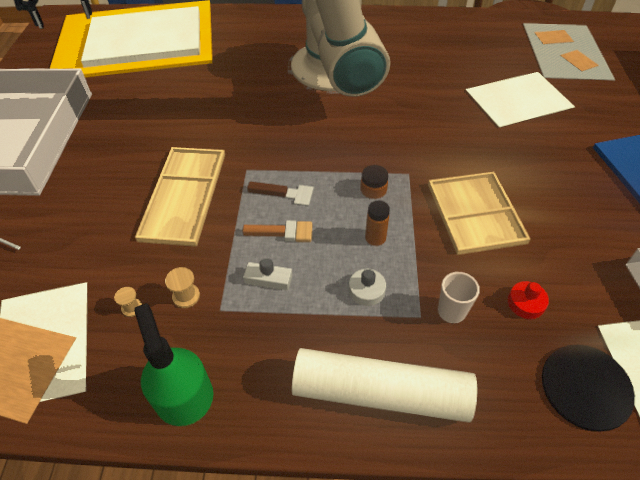

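Top view: the tall jar's cap is at (288,246) and the short jar's at (290,309). The round steel weight is at (299,191); its look-alikes are the red one at (168,183) and the bar at (384,199). The brush is at (380,251), with the putty knife at (382,300) as look-alike. The beaker is at (226,169). The 55 mm spool is at (453,180), with a smaller one at (495,168). The short tray is at (195,281) and the long tray at (478,297).

Run:
```python
from h import *
c=cams.get_calibration('top'); im=cv2.imread('pics/top0.png'); hsv=cv2.cvtColor(im,cv2.COLOR_BGR2HSV)
def comp(mask,box,z,name):
    m=np.zeros_like(mask);x0,y0,x1,y1=box;m[y0:y1,x0:x1]=mask[y0:y1,x0:x1]
    m=cv2.morphologyEx(m,cv2.MORPH_CLOSE,np.ones((5,5)))
    cs,_=cv2.findContours(m,cv2.RETR_EXTERNAL,cv2.CHAIN_APPROX_NONE);k=max(cs,key=cv2.contourArea)
    P=np.array([onz(c,u,v,z) for u,v in k[:,0].astype(float)],np.float32)*1000
    r=cv2.minAreaRect(P); print(name,np.round(r[0]),np.round(r[1]),round(r[2],1),'circ',np.round(cv2.minEnclosingCircle(P),0) if 0 else [np.round(q,1) for q in cv2.minEnclosingCircle(P)])
    return cv2.boxPoints(r)
pale=((hsv[...,2]>125)&(hsv[...,1]>40)&(hsv[...,0]<30)&(hsv[...,0]>12)).astype(np.uint8)
tr={}
for n,b in(('short',(140,220,245,340)),('long',(435,225,520,370))): tr[n]=comp(pale,b,.014,n); print(np.round(tr[n]))
dark=(hsv[...,2]<40).astype(np.uint8)
comp(dark,(272,232,303,262),.085,'tall'); comp(dark,(270,290,310,325),.045,'shortjar')
comp(dark,(290,182,308,198),.052,'knob')
comp((hsv[...,2]>140).astype(np.uint8),(280,172,320,210),.022,'disc')
comp(((hsv[...,1]>110)).astype(np.uint8),(340,235,416,268),.016,'brush')
g=lambda x0,y0,x1,y1: cv2.resize(im[y0:y1,x0:x1],None,fx=5,fy=5,interpolation=cv2.INTER_CUBIC)
a=g(145,225,245,335);b=g(270,165,330,330)
b=cv2.resize(b,None,fx=550/825,fy=550/825)
cv2.imwrite('pics/c1.png',np.hstack([a,b]))
```

```text
short [488. 294.] [184. 144.] 12.7 circ [array([488.1, 294.2]), np.float64(114.2)]
[[383. 344.]
 [415. 204.]
 [594. 244.]
 [562. 384.]]
long [ 462. -287.] [122. 254.] 87.0 circ [array([ 461.9, -287.9]), np.float64(138.4)]
[[ 332. -341.]
 [ 586. -355.]
 [ 592. -233.]
 [ 338. -219.]]
tall [557.  95.] [29. 31.] 0.6 circ [array([557.1,  95.4]), np.float64(16.1)]
shortjar [433.  95.] [45. 44.] 0.8 circ [array([433.4,  93.7]), np.float64(23.8)]Traceback (most recent call last):
  File "<stdin>", line 15, in <module>
  File "<stdin>", line 6, in comp
ValueError: max() iterable argument is empty
```

Run:
```python
from h import *
c=cams.get_calibration('top'); im=cv2.imread('pics/top0.png'); hsv=cv2.cvtColor(im,cv2.COLOR_BGR2HSV)
for n,ctr,a in(('short',(.488,.294),12.7),('long',(.462,-.287),-3.0)):
    a=np.radians(a);X=np.array([np.cos(a),np.sin(a)]);Y=np.array([-X[1],X[0]])
    for s in range(-60,61,6): pass
    # divider predicted pixel for both signs
    off=.0095 if n=='short' else .0405
    for sg in(1,-1):
        L=[proj(c,[*(np.array(ctr)+sg*off*X+t*Y),.014]) for t in(-.04,.04)]; print(n,sg,np.round(L,1))
def cen(mask,box,z):
    x0,y0,x1,y1=box; ys,xs=np.nonzero(mask[y0:y1,x0:x1]); return len(xs),np.round(onz(c,xs.mean()+x0,ys.mean()+y0,z),3)
print('knob',cen(hsv[...,2]<85,(290,180,308,198),.050))
print('disc',cen((hsv[...,2]>130),(280,172,320,210),.022))
w=(hsv[...,1]>130);print('brush handle',cen(w,(372,240,416,262),.016),[np.round(onz(c,u,v,.016),3) for u,v in((348,251),(412,251.5))])
print('spool',onz(c,453,180,.03),'beaker',onz(c,226,169,.04),'bar',onz(c,384,199,.03))
g=lambda x0,y0,x1,y1: cv2.resize(im[y0:y1,x0:x1],None,fx=5,fy=5,interpolation=cv2.INTER_CUBIC)
a=g(145,225,245,335);b=g(270,165,330,330);b=cv2.resize(b,None,fx=2/3,fy=2/3)
cv2.imwrite('pics/c1.png',np.hstack([a,b]))
```

```text
short 1 [[211.7 271.9]
 [173.8 280. ]]
short -1 [[213.5 281. ]
 [175.6 289.1]]
long 1 [[497.2 277.6]
 [458.4 275.2]]
long -1 [[495.6 317.3]
 [456.6 315. ]]
knob (32, array([0.67 , 0.074]))
disc (837, array([0.673, 0.082]))
brush handle (309, array([ 0.554, -0.113])) [array([ 0.552, -0.022]), array([ 0.552, -0.154])]
spool [ 0.69861595 -0.23555059] beaker [0.7148181  0.22745339] bar [ 0.65786672 -0.09438133]
```

View pics/c1.png

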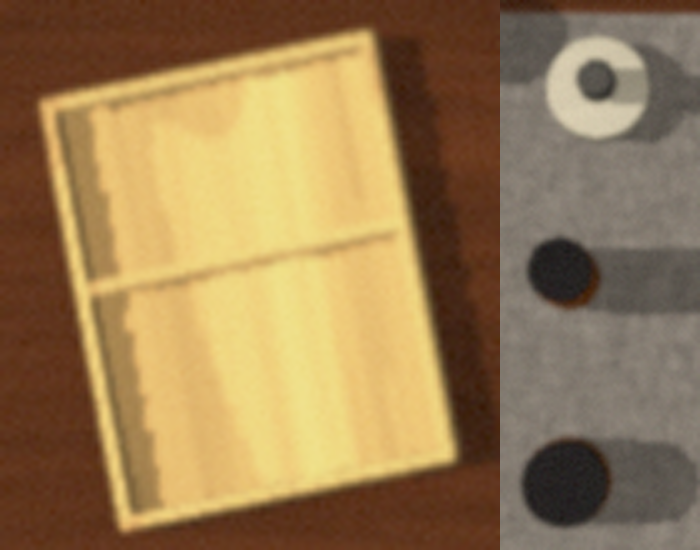

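The crop shows the short tray's divider at about (194,277), beyond its centre, so the narrow compartment is the far one. The round weight is steel-coloured with a grey knob, the tall jar's cap has its brown body showing, and the short jar has the larger cap. The choice stands, so I'll go above the short jar first.

Call:
{"op": "step_arm", "data": {
  "increments": [
    {"dp":[0.09,0.26,0],"yaw":-0.6,"grip":1},
    {"dp":[0.09,0.26,0],"yaw":-0.55,"grip":1},
    {"dp":[0.09,0.26,0],"yaw":0,"grip":1},
    {"dp":[0.09,0.26,0],"yaw":0,"grip":1},
    {"dp":[0.09,0.26,0],"yaw":0,"grip":1}
  ],
  "squeeze": 40
}}

```text
clock: 0.72
position: [0.3108, -0.2692, 0.2561]
ee_rot: [-0.0, 0.994, 0.11, 0.0]
contact_force: [0.9, 0.8, -0.9]
width: 0.0857
gripper_force: 0.0
```

Call:
{"op": "step_arm", "data": {
  "increments": [
    {"dp":[0.09,0.26,0],"yaw":0,"grip":1},
    {"dp":[0.09,0.26,0],"yaw":0,"grip":1},
    {"dp":[0.09,0.26,0],"yaw":0,"grip":1},
    {"dp":[0.09,0.26,0],"yaw":0,"grip":1},
    {"dp":[0.09,0.26,0],"yaw":0,"grip":1}
  ]
}}

```text
clock: 1.35
position: [0.4008, -0.0093, 0.2563]
ee_rot: [0.0, 0.994, 0.11, 0.0]
contact_force: [0.9, 0.6, -0.5]
width: 0.0848
gripper_force: 0.0
```

Call:
{"op": "step_arm", "data": {
  "increments": [
    {"dp":[0.09,0.26,0],"yaw":0,"grip":1},
    {"dp":[0.09,0.26,0],"yaw":0,"grip":1},
    {"dp":[0,0,0],"yaw":0,"grip":1}
  ]
}}

```text
clock: 1.72
position: [0.4371, 0.0962, 0.2559]
ee_rot: [-0.001, 0.994, 0.113, -0.0]
contact_force: [-0.4, -0.7, -0.8]
width: 0.085
gripper_force: 0.0
```

Run:
```python
from h import *
s=manip.get_state(); print(s['position'],s['ee_rot'],s['qpos'],s['clock'])
c,im=snap('wrist','w1'); print(c)
for p in([.433,.095,.045],[.557,.095,.085],[.671,.078,.05]):print(proj(c,p))
```

```text
[0.43714095 0.09624355 0.25589803] [-5.62206030e-04  9.93552063e-01  1.13375354e-01 -1.06282695e-04] [6.01816149e-02 8.23798317e-02 1.75440270e+00 1.15187817e-03
 1.30508261e+00 1.40343596e+00] 1.725
{'fx': 386.8510326539378, 'fy': 386.8510326539378, 'cx': 324.74839743635476, 'cy': 243.45081408727233, 'k1': 0.012501525782947824, 'extrinsics': array([[ 0.22466415,  0.92591716,  0.30365018,  0.5164921 ],
       [-0.97443562,  0.21383523,  0.06891825,  0.11477915],
       [-0.00111851, -0.31137101,  0.95028777,  0.37342339],
       [ 0.        ,  0.        ,  0.        ,  1.        ]])}
(np.float64(325.7568361508418), np.float64(219.78588360977346))
(np.float64(367.05686421818615), np.float64(61.984414629819696))
(np.float64(430.2143731431685), np.float64(-107.39549873595749))
```

View pics/w1.png

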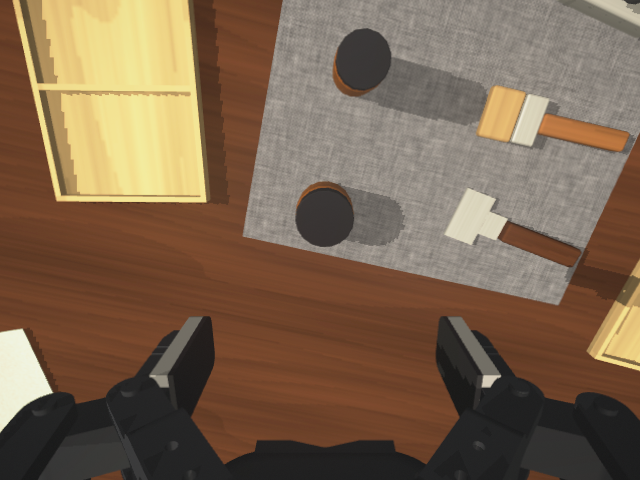

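The wrist view shows the short jar's cap at (325,214), the tall jar's at (363,62), and the short tray's near corners at (60,201) and (207,202). All are within a few pixels of the prediction.

Run:
```python
from h import *
c=cams.get_calibration('wrist')
print('sj',onz(c,325,214,.045),'tj',onz(c,363,62,.085),'brush mid handle',onz(c,590,134,.016),'bristle ctr',onz(c,500,113,.016))
print('tray corners',onz(c,60,201,.014),onz(c,207,202,.014),'div ends',onz(c,38,88,.014),onz(c,190,93,.014))
```

```text
sj [0.43701744 0.09460452] tj [0.55546243 0.09531598] brush mid handle [ 0.55285373 -0.11921477] bristle ctr [ 0.55211434 -0.0356263 ]
tray corners [0.38623382 0.33795163] [0.41606913 0.20393887] div ends [0.4826372  0.35723056] [0.50816007 0.23050835]
```

Call:
{"op": "step_arm", "data": {
  "increments": [
    {"dp":[0,0,-0.28],"yaw":0,"grip":1},
    {"dp":[0,0,-0.28],"yaw":0,"grip":1},
    {"dp":[0,0,-0.28],"yaw":0,"grip":1},
    {"dp":[0,0,-0.26],"yaw":0,"grip":1},
    {"dp":[0,0,0],"yaw":0,"grip":0.8}
  ]
}}

```text
clock: 2.4
position: [0.4329, 0.0915, 0.0337]
ee_rot: [-0.0, 0.994, 0.11, -0.005]
contact_force: [-0.4, -1.0, -0.1]
width: 0.0699
gripper_force: 0.0
```

Call:
{"op": "step_arm", "data": {
  "increments": [
    {"dp":[0,0,0],"yaw":0,"grip":0.4},
    {"dp":[0,0,0],"yaw":0,"grip":0.4},
    {"dp":[0,0,0],"yaw":0,"grip":0.4},
    {"dp":[0,0,0],"yaw":0,"grip":0.4}
  ]
}}

```text
clock: 2.9
position: [0.438, 0.0929, 0.0379]
ee_rot: [0.0, 0.994, 0.111, 0.002]
contact_force: [-0.4, -0.2, 7.3]
width: 0.0517
gripper_force: 42.7
```

Call:
{"op": "step_arm", "data": {
  "increments": [
    {"dp":[0,0,0.1],"yaw":0,"grip":0.4},
    {"dp":[0,0,0.2],"yaw":0,"grip":0.4},
    {"dp":[0,0,0.2],"yaw":0,"grip":0.4},
    {"dp":[0,0,0],"yaw":0,"grip":0.4},
    {"dp":[0,0,0],"yaw":0,"grip":0.4}
  ]
}}

```text
clock: 3.52
position: [0.4359, 0.093, 0.1361]
ee_rot: [0.0, 0.994, 0.111, -0.0]
contact_force: [-1.0, -0.3, -0.9]
width: 0.0515
gripper_force: 42.5
```

Run:
```python
from h import *
c,im=snap('wrist','w2'); print(manip.get_state()['position'])
```

```text
[0.43555904 0.09296382 0.1354987 ]
```

View pics/w2.png

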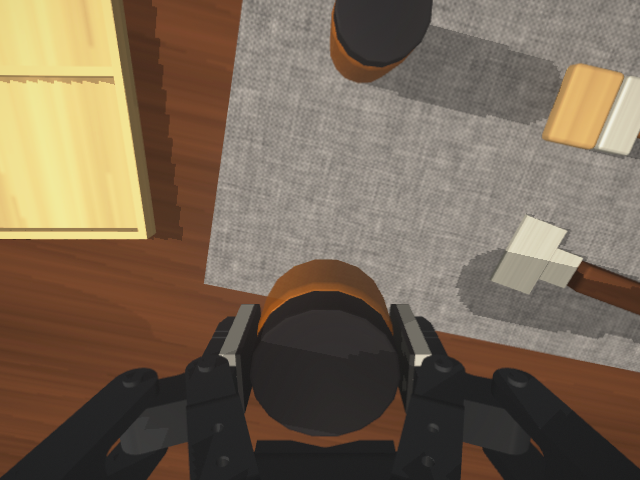

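Run:
```python
from h import *
c=cams.get_calibration('wrist'); s=manip.get_state()
im=cv2.imread('pics/w2.png');hsv=cv2.cvtColor(im,cv2.COLOR_BGR2HSV)
print([onz(c,325,v,.145) for v in(290,364,436)],onz(c,252,364,.145),onz(c,400,364,.145), s['contact_force'])
```

```text
[array([0.46587781, 0.10008865]), array([0.44002429, 0.09428034]), array([0.41126556, 0.08781941])] [0.43481858 0.11754946] [0.44541342 0.07038619] [-1.22368807 -0.39851285 -1.80026132]
```

Call:
{"op": "step_arm", "data": {
  "increments": [
    {"dp":[0.122,0.261,0],"yaw":0,"grip":0.4},
    {"dp":[0.122,0.261,0],"yaw":0,"grip":0.4},
    {"dp":[0.122,0.261,0],"yaw":0,"grip":0.4},
    {"dp":[0.122,0.261,0],"yaw":0,"grip":0.4},
    {"dp":[0,0,0],"yaw":0,"grip":0.4}
  ]
}}

```text
clock: 4.2
position: [0.5352, 0.3052, 0.1339]
ee_rot: [-0.0, 0.994, 0.112, -0.001]
contact_force: [-0.3, 0.4, -1.2]
width: 0.0519
gripper_force: 42.6
```

Call:
{"op": "step_arm", "data": {
  "increments": [
    {"dp":[0,0,0],"yaw":0,"grip":0.4},
    {"dp":[0,0,-0.15],"yaw":0,"grip":0.4},
    {"dp":[0,0,-0.15],"yaw":0,"grip":0.4},
    {"dp":[0,0,-0.1],"yaw":0,"grip":0.4},
    {"dp":[0,0,0],"yaw":0,"grip":0.4}
  ]
}}

```text
clock: 4.82
position: [0.532, 0.2995, 0.0544]
ee_rot: [0.001, 0.994, 0.11, -0.003]
contact_force: [-1.1, -0.0, -1.4]
width: 0.0516
gripper_force: 42.6
```

Run:
```python
from h import *
c,im=snap('wrist','w3'); s=manip.get_state();print(s['position'],s['contact_force'])
```

```text
[0.53315888 0.300252   0.05570646] [ 0.08937317  0.58058608 -1.5679196 ]
```

View pics/w3.png

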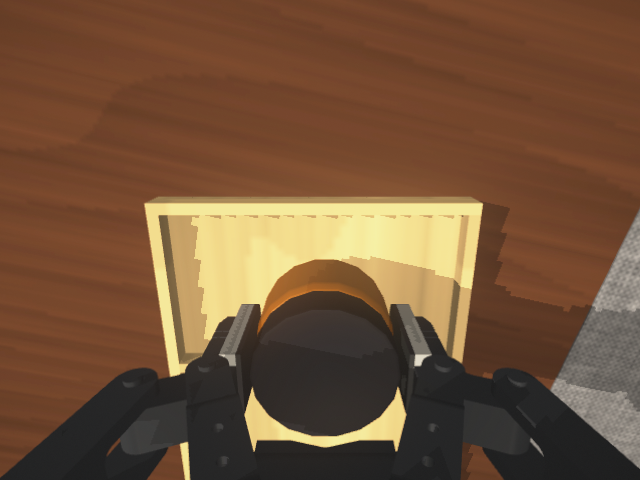

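The jar is held over the narrow compartment. The far wall's top corners are at (146,203) and (482,203).

Run:
```python
from h import *
c=cams.get_calibration('wrist')
A=onz(c,146,203,.014);B=onz(c,482,203,.014);m=(A+B)/2;d=B-A;L=np.linalg.norm(d);X=np.array([-d[1],d[0]])/L
if X[0]<0:X=-X
print(A,B,L,np.degrees(np.arctan2(X[1],X[0])),'tray',m-.09*X,'jar tgt',m-.0415*X,'wt tgt',m-.129*X)
```

```text
[0.56275437 0.38362151] [0.59327074 0.24670419] 0.1402768725115142 12.56481411247984 tray [0.49016801 0.2955839 ] jar tgt [0.53750646 0.30613478] wt tgt [0.45210204 0.28709969]
```

Call:
{"op": "step_arm", "data": {
  "increments": [
    {"dp":[0.01,0.02,-0.03],"yaw":0,"grip":0.4},
    {"dp":[0,0,-0.02],"yaw":0,"grip":0.4},
    {"dp":[0,0,0],"yaw":0,"grip":0.4},
    {"dp":[0,0,0],"yaw":0,"grip":0.4}
  ]
}}

```text
clock: 5.38
position: [0.5363, 0.3059, 0.0466]
ee_rot: [0.0, 0.994, 0.11, 0.0]
contact_force: [1.3, 0.1, -1.9]
width: 0.0521
gripper_force: 42.6
```

Call:
{"op": "step_arm", "data": {
  "increments": [
    {"dp":[0,0,-0.015],"yaw":0,"grip":0.4},
    {"dp":[0,0,0],"yaw":0,"grip":0.4},
    {"dp":[0,0,0],"yaw":0,"grip":0.4}
  ]
}}

```text
clock: 5.75
position: [0.5362, 0.3058, 0.0433]
ee_rot: [0.0, 0.994, 0.11, -0.0]
contact_force: [0.3, 0.4, -1.4]
width: 0.052
gripper_force: 42.6
```

Call:
{"op": "step_arm", "data": {
  "increments": [
    {"dp":[0,0,-0.01],"yaw":0,"grip":0.4},
    {"dp":[0,0,0],"yaw":0,"grip":0.4},
    {"dp":[0,0,0],"yaw":0,"grip":0.4}
  ]
}}

```text
clock: 6.12
position: [0.5364, 0.3058, 0.0429]
ee_rot: [-0.0, 0.994, 0.11, 0.0]
contact_force: [-1.5, -1.1, 7.7]
width: 0.0518
gripper_force: 43.4
```

Call:
{"op": "step_arm", "data": {
  "increments": [
    {"dp":[0,0,-0.01],"yaw":0,"grip":0.4},
    {"dp":[0,0,0],"yaw":0,"grip":0.4},
    {"dp":[0,0,0],"yaw":0,"grip":0.4}
  ]
}}

```text
clock: 6.5
position: [0.5364, 0.3058, 0.0428]
ee_rot: [-0.0, 0.994, 0.11, 0.001]
contact_force: [-5.2, -1.7, 18.2]
width: 0.0518
gripper_force: 44.4
```

Call:
{"op": "step_arm", "data": {
  "increments": [
    {"dp":[0,0,0.02],"yaw":0,"grip":0.4},
    {"dp":[0,0,0],"yaw":0,"grip":0.85},
    {"dp":[0,0,0],"yaw":0,"grip":0.85},
    {"dp":[0,0,0],"yaw":0,"grip":0.85}
  ]
}}

```text
clock: 7.0
position: [0.5361, 0.3057, 0.0429]
ee_rot: [0.0, 0.994, 0.11, -0.0]
contact_force: [-0.2, -0.4, -0.3]
width: 0.0722
gripper_force: 0.0
```

Call:
{"op": "step_arm", "data": {
  "increments": [
    {"dp":[0,0,0.25],"yaw":0,"grip":0.85},
    {"dp":[0,0,0.27],"yaw":0,"grip":0.85},
    {"dp":[0,0,0.27],"yaw":0,"grip":0.7},
    {"dp":[0.1,-0.25,0],"yaw":0,"grip":0.7},
    {"dp":[0.16,-0.25,0],"yaw":0,"grip":0.7}
  ]
}}

```text
clock: 7.62
position: [0.5882, 0.2056, 0.2025]
ee_rot: [-0.0, 0.994, 0.112, 0.001]
contact_force: [0.0, 0.4, 0.3]
width: 0.06
gripper_force: 0.0
```

Call:
{"op": "step_arm", "data": {
  "increments": [
    {"dp":[0.16,-0.25,0],"yaw":0,"grip":0.7},
    {"dp":[0.15,-0.25,0],"yaw":0,"grip":0.7},
    {"dp":[0.1,-0.14,0],"yaw":0,"grip":0.7},
    {"dp":[0,0,0],"yaw":0,"grip":0.7},
    {"dp":[0,0,0],"yaw":0,"grip":0.7}
  ]
}}

```text
clock: 8.25
position: [0.6696, 0.0782, 0.2007]
ee_rot: [-0.0, 0.994, 0.11, -0.001]
contact_force: [-0.2, 0.2, -0.7]
width: 0.0596
gripper_force: 0.0
```

Run:
```python
from h import *
c,im=snap('wrist','w4'); s=manip.get_state();print(s['position'],s['contact_force'])
print(proj(c,[.672,.079,.052]),proj(c,[.672,.079,.022]))
```

```text
[0.66946075 0.07871556 0.20101886] [ 0.25184811 -0.99471179  0.70490477]
(np.float64(325.1683860687743), np.float64(232.2736849425338)) (np.float64(325.16572489724274), np.float64(221.46032814691387))
```

View pics/w4.png

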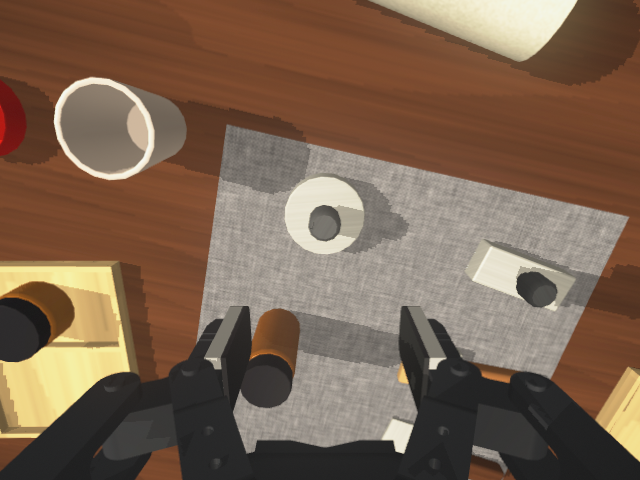

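The knob is at (323,224), about 8 px farther out than predicted, and the bar weight's knob at (537,288) is well clear.

Run:
```python
from h import *
c=cams.get_calibration('wrist')
print(onz(c,323.5,223,.052),onz(c,324,215,.022))
```

```text
[0.67827179 0.08214582] [0.67675434 0.08152063]
```

Call:
{"op": "step_arm", "data": {
  "increments": [
    {"dp":[0.035,0.015,-0.2],"yaw":0,"grip":0.6},
    {"dp":[0,0,-0.25],"yaw":0,"grip":0.55},
    {"dp":[0,0,-0.2],"yaw":0,"grip":0.55},
    {"dp":[0,0,-0.07],"yaw":0,"grip":0.55},
    {"dp":[0,0,0],"yaw":0,"grip":0.55}
  ]
}}

```text
clock: 8.93
position: [0.6768, 0.0817, 0.0571]
ee_rot: [-0.0, 0.994, 0.111, -0.001]
contact_force: [-0.1, -0.3, 0.4]
width: 0.0469
gripper_force: 0.0
```

Call:
{"op": "step_arm", "data": {
  "increments": [
    {"dp":[0,0,0],"yaw":0,"grip":0.55},
    {"dp":[0,0,0],"yaw":0,"grip":0.55}
  ]
}}

```text
clock: 9.18
position: [0.6784, 0.0809, 0.0594]
ee_rot: [0.0, 0.994, 0.111, 0.002]
contact_force: [0.4, 0.1, -0.5]
width: 0.0471
gripper_force: 0.0
```

Call:
{"op": "step_arm", "data": {
  "increments": [
    {"dp":[0,0,-0.03],"yaw":0,"grip":0.55},
    {"dp":[0,0,0],"yaw":0,"grip":0.1},
    {"dp":[0,0,0],"yaw":0,"grip":0.1},
    {"dp":[0,0,0],"yaw":0,"grip":0.1},
    {"dp":[0,0,0],"yaw":0,"grip":0.1}
  ],
  "squeeze": 70
}}

```text
clock: 9.8
position: [0.6771, 0.0806, 0.0514]
ee_rot: [0.0, 0.994, 0.11, -0.0]
contact_force: [-1.5, -1.3, 1.4]
width: 0.0215
gripper_force: 68.5
```

Call:
{"op": "step_arm", "data": {
  "increments": [
    {"dp":[0,0,0],"yaw":0,"grip":0.1},
    {"dp":[0,0,0.05],"yaw":0,"grip":0.1},
    {"dp":[0,0,0.1],"yaw":0,"grip":0.1},
    {"dp":[0,0,0],"yaw":0,"grip":0.1},
    {"dp":[0,0,0],"yaw":0,"grip":0.1}
  ]
}}

```text
clock: 10.42
position: [0.6766, 0.0809, 0.0805]
ee_rot: [-0.0, 0.994, 0.11, -0.001]
contact_force: [-0.5, 0.4, -5.7]
width: 0.0213
gripper_force: 68.9
```

Call:
{"op": "step_arm", "data": {
  "increments": [
    {"dp":[0,0,0.15],"yaw":0,"grip":0.1},
    {"dp":[0,0,0.2],"yaw":0,"grip":0.1},
    {"dp":[-0.2,0.186,0],"yaw":0,"grip":0.1},
    {"dp":[-0.225,0.206,0],"yaw":0,"grip":0.1},
    {"dp":[-0.225,0.206,0],"yaw":0,"grip":0.1}
  ]
}}

```text
clock: 11.05
position: [0.5452, 0.2012, 0.1502]
ee_rot: [-0.0, 0.994, 0.11, -0.001]
contact_force: [0.6, 1.0, -5.3]
width: 0.0214
gripper_force: 69.6
```

Call:
{"op": "step_arm", "data": {
  "increments": [
    {"dp":[-0.225,0.206,0],"yaw":0,"grip":0.1},
    {"dp":[-0.225,0.206,0],"yaw":0,"grip":0.1},
    {"dp":[-0.025,0.02,0],"yaw":0,"grip":0.1},
    {"dp":[0,0,0],"yaw":0,"grip":0.1},
    {"dp":[0,0,0],"yaw":0,"grip":0.1}
  ]
}}

```text
clock: 11.68
position: [0.4533, 0.2861, 0.1511]
ee_rot: [0.0, 0.994, 0.11, 0.0]
contact_force: [0.2, -0.4, -4.9]
width: 0.0217
gripper_force: 70.0
```

Run:
```python
from h import *
c,im=snap('wrist','w5'); s=manip.get_state();print(s['position'],s['contact_force'])
```

```text
[0.4534325  0.28598844 0.15110276] [-0.61367768  0.53677728 -4.93156001]
```

View pics/w5.png

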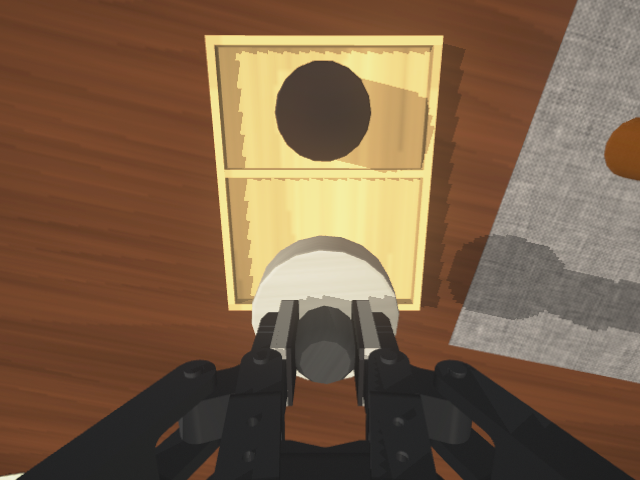

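The short jar stands centred in the narrow compartment at (323,110). The weight hangs level, with its disc centred near (325,308).

Run:
```python
from h import *
c=cams.get_calibration('wrist')
D=onz(c,325,173.5,.014); X=np.array([.976,.2176])
print('div',D,'wt tgt',D-.0485*X,'disc',onz(c,325,311,.1217), 'jar',onz(c,323,110,.049),'jar in tray x',(onz(c,323,110,.049)-D)@X+.0095)
```

```text
div [0.49851572 0.29620578] wt tgt [0.45117972 0.28565218] disc [0.4565192  0.28696744] jar [0.53597026 0.30569639] jar in tray x 0.04812078530094614
```

Call:
{"op": "step_arm", "data": {
  "increments": [
    {"dp":[-0.015,0,-0.15],"yaw":0,"grip":0.1},
    {"dp":[0,0,-0.15],"yaw":0,"grip":0.1},
    {"dp":[0,0,-0.12],"yaw":0,"grip":0.1},
    {"dp":[0,0,0],"yaw":0,"grip":0.1},
    {"dp":[0,0,0],"yaw":0,"grip":0.1}
  ]
}}

```text
clock: 12.35
position: [0.4506, 0.2867, 0.068]
ee_rot: [-0.0, 0.994, 0.11, 0.001]
contact_force: [0.9, 0.0, -5.1]
width: 0.0215
gripper_force: 70.0
```

Call:
{"op": "step_arm", "data": {
  "increments": [
    {"dp":[0,0,-0.03],"yaw":0,"grip":0.1},
    {"dp":[0,0,0],"yaw":0,"grip":0.1},
    {"dp":[0,0,0],"yaw":0,"grip":0.1}
  ]
}}

```text
clock: 12.72
position: [0.4493, 0.2869, 0.0617]
ee_rot: [-0.0, 0.994, 0.11, 0.0]
contact_force: [-0.1, -0.1, -5.8]
width: 0.0218
gripper_force: 70.0
```

Call:
{"op": "step_arm", "data": {
  "increments": [
    {"dp":[0,0,-0.015],"yaw":0,"grip":0.1},
    {"dp":[0,0,0],"yaw":0,"grip":0.1},
    {"dp":[0,0,0],"yaw":0,"grip":0.1}
  ]
}}

```text
clock: 13.1
position: [0.4492, 0.2868, 0.0583]
ee_rot: [0.0, 0.994, 0.11, -0.0]
contact_force: [-0.5, -0.5, -5.3]
width: 0.0214
gripper_force: 70.0
```

Call:
{"op": "step_arm", "data": {
  "increments": [
    {"dp":[0,0,-0.01],"yaw":0,"grip":0.1},
    {"dp":[0,0,0],"yaw":0,"grip":0.1},
    {"dp":[0,0,0],"yaw":0,"grip":0.1}
  ]
}}

```text
clock: 13.48
position: [0.4494, 0.2869, 0.0564]
ee_rot: [-0.0, 0.994, 0.11, 0.0]
contact_force: [0.0, 0.6, -2.5]
width: 0.0217
gripper_force: 70.1
```

Call:
{"op": "step_arm", "data": {
  "increments": [
    {"dp":[0,0,-0.01],"yaw":0,"grip":0.1},
    {"dp":[0,0,0],"yaw":0,"grip":0.1},
    {"dp":[0,0,0],"yaw":0,"grip":0.1}
  ]
}}

```text
clock: 13.85
position: [0.4494, 0.2869, 0.0563]
ee_rot: [-0.0, 0.994, 0.11, 0.001]
contact_force: [-2.9, -1.0, 11.6]
width: 0.0215
gripper_force: 71.7
```

Call:
{"op": "step_arm", "data": {
  "increments": [
    {"dp":[0,0,0.007],"yaw":0,"grip":0.1},
    {"dp":[0,0,0],"yaw":0,"grip":0.6},
    {"dp":[0,0,0],"yaw":0,"grip":0.6},
    {"dp":[0,0,0],"yaw":0,"grip":0.6},
    {"dp":[0,0,0],"yaw":0,"grip":0.6}
  ]
}}

```text
clock: 14.48
position: [0.4493, 0.2868, 0.0557]
ee_rot: [0.0, 0.994, 0.11, -0.0]
contact_force: [1.0, 0.3, 0.2]
width: 0.0507
gripper_force: 0.0
```

Call:
{"op": "step_arm", "data": {
  "increments": [
    {"dp":[0,0,0.2],"yaw":0,"grip":0.6},
    {"dp":[0,0,0.25],"yaw":0,"grip":0.8},
    {"dp":[0,0,0.25],"yaw":0,"grip":0.8},
    {"dp":[0.13,-0.24,0],"yaw":-0.6,"grip":0.8},
    {"dp":[0.13,-0.24,0],"yaw":-0.6,"grip":0.8}
  ]
}}

```text
clock: 15.1
position: [0.502, 0.1904, 0.1969]
ee_rot: [-0.0, 1.0, 0.02, 0.001]
contact_force: [0.3, 0.4, 0.4]
width: 0.0686
gripper_force: 0.0
```

Call:
{"op": "step_arm", "data": {
  "increments": [
    {"dp":[0.13,-0.24,0],"yaw":-0.63,"grip":0.8},
    {"dp":[0.13,-0.24,0],"yaw":0,"grip":0.8},
    {"dp":[0.01,0,0],"yaw":0,"grip":0.8},
    {"dp":[0,0,0],"yaw":0,"grip":0.8},
    {"dp":[0,0,0],"yaw":0,"grip":0.8}
  ]
}}

```text
clock: 15.72
position: [0.5544, 0.0959, 0.1956]
ee_rot: [-0.0, 1.0, -0.026, -0.0]
contact_force: [0.2, -0.5, 0.4]
width: 0.0684
gripper_force: 0.0
```

Run:
```python
from h import *
c,im=snap('wrist','w6'); s=manip.get_state();print(s['position'],s['ee_rot'],s['contact_force'])
print(proj(c,[.5555,.095,.085]))
```

```text
[0.55445737 0.09601042 0.1957093 ] [-9.51924160e-05  9.99669221e-01 -2.57169755e-02 -2.75664196e-04] [-0.12914823  0.38515708 -0.74485633]
(np.float64(327.4814015913965), np.float64(251.59598936814254))
```

View pics/w6.png

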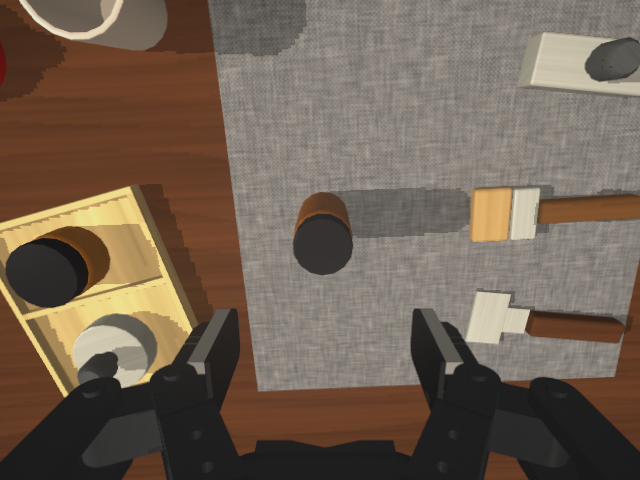

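The short tray now holds both its pieces. The tall jar's cap is at (323,245), about 4 mm farther out than assumed.

Call:
{"op": "step_arm", "data": {
  "increments": [
    {"dp":[0.02,0.01,-0.15],"yaw":0,"grip":0.8},
    {"dp":[0,0,-0.2],"yaw":0,"grip":0.8},
    {"dp":[0,0,-0.2],"yaw":0,"grip":0.8},
    {"dp":[0,0,-0.11],"yaw":0,"grip":0.8},
    {"dp":[0,0,0],"yaw":0,"grip":0.8}
  ],
  "squeeze": 40
}}

```text
clock: 16.4
position: [0.5573, 0.0978, 0.0622]
ee_rot: [0.0, 1.0, -0.026, -0.002]
contact_force: [-0.1, -0.2, 0.9]
width: 0.0683
gripper_force: 0.0
```

Call:
{"op": "step_arm", "data": {
  "increments": [
    {"dp":[0,0,0],"yaw":0,"grip":0.3},
    {"dp":[0,0,0],"yaw":0,"grip":0.3},
    {"dp":[0,0,0],"yaw":0,"grip":0.3},
    {"dp":[0,0,0],"yaw":0,"grip":0.3},
    {"dp":[0,0,0],"yaw":0,"grip":0.3}
  ]
}}

```text
clock: 17.02
position: [0.5604, 0.097, 0.0654]
ee_rot: [-0.0, 1.0, -0.027, 0.002]
contact_force: [-0.2, 1.3, 5.8]
width: 0.0386
gripper_force: 41.0
```

Call:
{"op": "step_arm", "data": {
  "increments": [
    {"dp":[0,0,0.1],"yaw":0,"grip":0.3},
    {"dp":[0,0,0.2],"yaw":0,"grip":0.3},
    {"dp":[0,0,0.25],"yaw":0,"grip":0.3},
    {"dp":[0,0,0],"yaw":0,"grip":0.3}
  ]
}}

```text
clock: 17.52
position: [0.5619, 0.0969, 0.1781]
ee_rot: [-0.0, 1.0, -0.027, 0.005]
contact_force: [0.1, -0.2, -1.7]
width: 0.0388
gripper_force: 40.8
```

Call:
{"op": "step_arm", "data": {
  "increments": [
    {"dp":[-0.1,-0.22,0],"yaw":0,"grip":0.3},
    {"dp":[-0.13,-0.28,0],"yaw":0,"grip":0.3},
    {"dp":[-0.13,-0.28,0],"yaw":0,"grip":0.3},
    {"dp":[-0.13,-0.28,0],"yaw":0,"grip":0.3},
    {"dp":[-0.13,-0.28,0],"yaw":0,"grip":0.3}
  ]
}}

```text
clock: 18.15
position: [0.4334, -0.1723, 0.1726]
ee_rot: [-0.0, 1.0, -0.026, -0.001]
contact_force: [-0.2, 0.1, -1.1]
width: 0.0388
gripper_force: 40.9
```

Call:
{"op": "step_arm", "data": {
  "increments": [
    {"dp":[-0.13,-0.28,0],"yaw":0,"grip":0.3},
    {"dp":[-0.1,-0.2,0],"yaw":0,"grip":0.3},
    {"dp":[-0.04,-0.08,0],"yaw":0,"grip":0.3},
    {"dp":[0,0,0],"yaw":0,"grip":0.3},
    {"dp":[0,0,0],"yaw":0,"grip":0.3}
  ]
}}

```text
clock: 18.77
position: [0.3815, -0.2817, 0.1733]
ee_rot: [-0.001, 1.0, -0.026, -0.0]
contact_force: [0.1, -0.3, -1.6]
width: 0.0387
gripper_force: 40.9
```

Run:
```python
from h import *
c,im=snap('wrist','w7'); s=manip.get_state();print(s['position'],s['ee_rot'],s['contact_force'])
```

```text
[ 0.38163843 -0.28169466  0.17340886] [-6.03655093e-04  9.99665702e-01 -2.58475925e-02 -1.47386382e-04] [ 0.46249585 -0.44748612 -1.26241057]
```

View pics/w7.png

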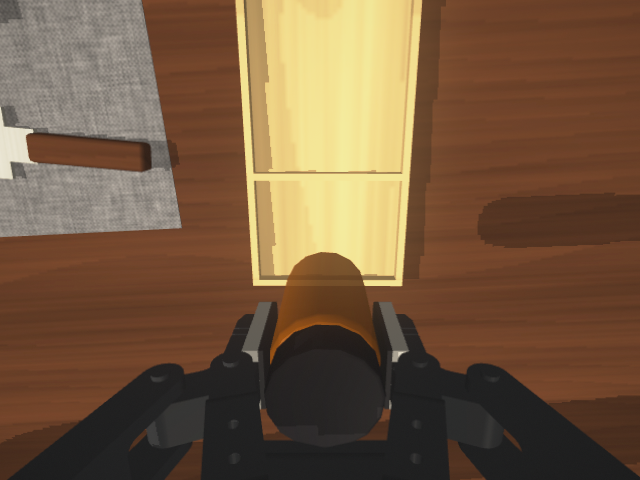

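The divider's top edge line is at about row 177, running from (250,176) to (408,178), and the near corners are at (254,284) and (402,285). The jar is held upright.

Run:
```python
from h import *
c=cams.get_calibration('wrist')
A=onz(c,254,284.5,.014);B=onz(c,402,285.5,.014);D=onz(c,328,177,.014);m=(A+B)/2
X=(D-m)/np.linalg.norm(D-m);print('near wall',A,B,np.linalg.norm(A-B),'near-div',np.linalg.norm(D-m),'(84.5)',np.degrees(np.arctan2(X[1],X[0])))
print('jar tgt',D-.041*X,'brush tgt',D+.0815*X,'cap now',onz(c,325,391,.1929))
```

```text
near wall [ 0.34145081 -0.22330015] [ 0.3346215  -0.33859378] 0.11549571927221494 near-div 0.08397790666340829 (84.5) -2.8419093930044332
jar tgt [ 0.38096121 -0.28307782] brush tgt [ 0.50331055 -0.28915142] cap now [ 0.38364625 -0.28106113]
```

Call:
{"op": "step_arm", "data": {
  "increments": [
    {"dp":[-0.01,-0.01,-0.1],"yaw":0,"grip":0.3},
    {"dp":[0,0,-0.15],"yaw":0,"grip":0.3},
    {"dp":[0,0,-0.15],"yaw":0,"grip":0.3},
    {"dp":[0,0,-0.08],"yaw":0,"grip":0.3},
    {"dp":[0,0,0],"yaw":0,"grip":0.3}
  ]
}}

```text
clock: 19.45
position: [0.3791, -0.2833, 0.0767]
ee_rot: [-0.001, 1.0, -0.026, -0.001]
contact_force: [0.3, 0.6, -0.1]
width: 0.0388
gripper_force: 40.9
```

Call:
{"op": "step_arm", "data": {
  "increments": [
    {"dp":[0,0,0],"yaw":0,"grip":0.3},
    {"dp":[0,0,-0.015],"yaw":0,"grip":0.3},
    {"dp":[0,0,0],"yaw":0,"grip":0.3},
    {"dp":[0,0,0],"yaw":0,"grip":0.3}
  ]
}}

```text
clock: 19.95
position: [0.3793, -0.2853, 0.075]
ee_rot: [0.0, 1.0, -0.027, 0.0]
contact_force: [-0.4, -0.2, -0.8]
width: 0.0391
gripper_force: 40.9
```

Call:
{"op": "step_arm", "data": {
  "increments": [
    {"dp":[0,0,-0.012],"yaw":0,"grip":0.3},
    {"dp":[0,0,0],"yaw":0,"grip":0.3},
    {"dp":[0,0,0],"yaw":0,"grip":0.3}
  ]
}}

```text
clock: 20.32
position: [0.3792, -0.2852, 0.0723]
ee_rot: [-0.0, 1.0, -0.027, -0.0]
contact_force: [-0.2, 0.8, -1.7]
width: 0.0388
gripper_force: 40.9
```

Call:
{"op": "step_arm", "data": {
  "increments": [
    {"dp":[0,0,-0.01],"yaw":0,"grip":0.3},
    {"dp":[0,0,0],"yaw":0,"grip":0.3},
    {"dp":[0,0,0],"yaw":0,"grip":0.3}
  ]
}}

```text
clock: 20.7
position: [0.3793, -0.2854, 0.0704]
ee_rot: [0.0, 1.0, -0.027, 0.0]
contact_force: [-0.7, -0.2, 1.0]
width: 0.039
gripper_force: 41.1
```

Call:
{"op": "step_arm", "data": {
  "increments": [
    {"dp":[0,0,-0.008],"yaw":0,"grip":0.3},
    {"dp":[0,0,0],"yaw":0,"grip":0.3},
    {"dp":[0,0,0],"yaw":0,"grip":0.3}
  ]
}}

```text
clock: 21.08
position: [0.3793, -0.2854, 0.0703]
ee_rot: [0.0, 1.0, -0.027, 0.0]
contact_force: [-2.7, 1.6, 13.5]
width: 0.0386
gripper_force: 42.3
```

Call:
{"op": "step_arm", "data": {
  "increments": [
    {"dp":[0,0,0.005],"yaw":0,"grip":0.3},
    {"dp":[0,0,0],"yaw":0,"grip":0.65},
    {"dp":[0,0,0],"yaw":0,"grip":0.65},
    {"dp":[0,0,0],"yaw":0,"grip":0.65},
    {"dp":[0,0,0.1],"yaw":0,"grip":0.65}
  ]
}}

```text
clock: 21.7
position: [0.3783, -0.2843, 0.0886]
ee_rot: [-0.001, 1.0, -0.027, -0.001]
contact_force: [0.1, 0.6, 0.4]
width: 0.0555
gripper_force: 0.0
```

Call:
{"op": "step_arm", "data": {
  "increments": [
    {"dp":[0,0,0.2],"yaw":0,"grip":0.65},
    {"dp":[0,0,0.25],"yaw":0,"grip":0.6},
    {"dp":[0.08,0.11,0.1],"yaw":1,"grip":0.6},
    {"dp":[0.08,0.11,0],"yaw":1,"grip":0.6},
    {"dp":[0.08,0.11,0],"yaw":1,"grip":0.6}
  ]
}}

```text
clock: 22.32
position: [0.4277, -0.2187, 0.2]
ee_rot: [0.0, 0.98, 0.199, 0.0]
contact_force: [-0.0, 0.4, 0.5]
width: 0.0514
gripper_force: 0.0
```

Call:
{"op": "step_arm", "data": {
  "increments": [
    {"dp":[0.1,0.11,0],"yaw":1,"grip":0.6},
    {"dp":[0.1,0.11,0],"yaw":1,"grip":0.6},
    {"dp":[0.1,0.11,0],"yaw":1,"grip":0.6},
    {"dp":[0.1,0.11,0],"yaw":1,"grip":0.6},
    {"dp":[0.1,0.11,0],"yaw":1,"grip":0.6}
  ]
}}

```text
clock: 22.95
position: [0.5277, -0.1084, 0.1994]
ee_rot: [-0.0, 0.839, 0.545, -0.0]
contact_force: [-0.0, -0.4, -0.1]
width: 0.0511
gripper_force: 0.0
```

Call:
{"op": "step_arm", "data": {
  "increments": [
    {"dp":[0.1,0.1,0],"yaw":1,"grip":0.6},
    {"dp":[0.025,0,0],"yaw":1,"grip":0.6},
    {"dp":[0,0,0],"yaw":0.8,"grip":0.6},
    {"dp":[0,0,0],"yaw":0,"grip":0.6},
    {"dp":[0,0,0],"yaw":0,"grip":0.6}
  ]
}}

```text
clock: 23.58
position: [0.5521, -0.0892, 0.1995]
ee_rot: [-0.0, 0.709, 0.705, -0.0]
contact_force: [0.8, -0.3, 0.1]
width: 0.0513
gripper_force: 0.0
```

Run:
```python
from h import *
c,im=snap('wrist','w8'); s=manip.get_state();print(s['position'],s['ee_rot'],s['contact_force'],s['width'])
print(proj(c,[.5525,-.088,.016]))
```

```text
[ 0.55209665 -0.0892815   0.19960408] [-7.82752362e-05  7.09056698e-01  7.05151468e-01 -2.87018321e-05] [ 0.5018567   0.06094857 -0.45486588] 0.051316545645409314
(np.float64(323.5722523783042), np.float64(220.66627416737612))
```

View pics/w8.png

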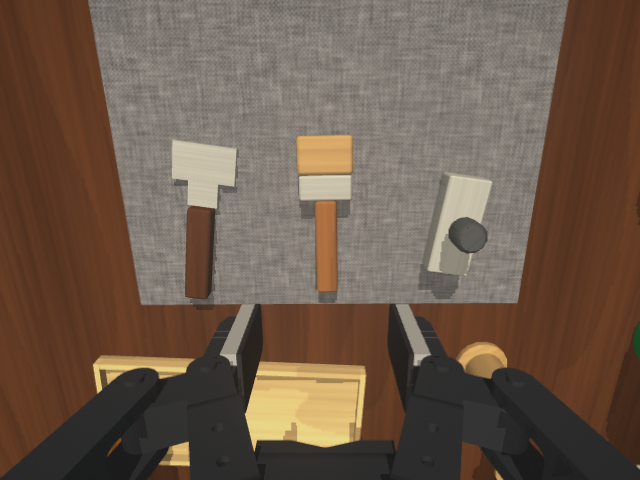

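The brush lies with its bristle tip at (324,136), handle joint at (325,200) and handle end at (327,291). The fingers will clear the knife and the bar.

Run:
```python
from h import *
c=cams.get_calibration('wrist')
for p in((324.5,136),(325.5,201),(327,291)): print(onz(c,*p,.016))
```

```text
[ 0.55369887 -0.02252352]
[ 0.55417436 -0.07203152]
[ 0.55502066 -0.1500423 ]
```

Call:
{"op": "step_arm", "data": {
  "increments": [
    {"dp":[0.01,0,-0.2],"yaw":0,"grip":0.6},
    {"dp":[0,0,-0.25],"yaw":0,"grip":0.55},
    {"dp":[0,0,-0.25],"yaw":0,"grip":0.55},
    {"dp":[0,0,-0.12],"yaw":0,"grip":0.55},
    {"dp":[0,0,0],"yaw":0,"grip":0.55}
  ]
}}

```text
clock: 24.25
position: [0.5527, -0.0889, 0.0339]
ee_rot: [-0.002, 0.709, 0.705, -0.001]
contact_force: [-0.3, 0.5, 0.4]
width: 0.0468
gripper_force: 0.0
```

Call:
{"op": "step_arm", "data": {
  "increments": [
    {"dp":[0,0,0],"yaw":0,"grip":0.55},
    {"dp":[0,0,0],"yaw":0,"grip":0.55}
  ]
}}

```text
clock: 24.5
position: [0.5554, -0.0896, 0.0373]
ee_rot: [0.001, 0.709, 0.706, 0.001]
contact_force: [0.6, 0.7, 0.3]
width: 0.0473
gripper_force: 0.0
```

Call:
{"op": "step_arm", "data": {
  "increments": [
    {"dp":[0,0,-0.03],"yaw":0,"grip":0.5},
    {"dp":[0,0,0],"yaw":0,"grip":0.05},
    {"dp":[0,0,0],"yaw":0,"grip":0.05},
    {"dp":[0,0,0],"yaw":0,"grip":0.05},
    {"dp":[0,0,0],"yaw":0,"grip":0.05}
  ]
}}

```text
clock: 25.12
position: [0.5544, -0.0893, 0.0299]
ee_rot: [0.0, 0.709, 0.706, 0.0]
contact_force: [0.1, -0.4, 3.0]
width: 0.0169
gripper_force: 40.9
```

Call:
{"op": "step_arm", "data": {
  "increments": [
    {"dp":[0,0,0],"yaw":0,"grip":0.05},
    {"dp":[0,0,0.05],"yaw":0,"grip":0.05},
    {"dp":[0,0,0.2],"yaw":0,"grip":0.05},
    {"dp":[0,0,0.25],"yaw":0,"grip":0.05},
    {"dp":[0,0,0],"yaw":0,"grip":0.05}
  ]
}}

```text
clock: 25.75
position: [0.5572, -0.09, 0.1342]
ee_rot: [0.004, 0.708, 0.706, 0.002]
contact_force: [-0.5, 0.2, -1.3]
width: 0.0163
gripper_force: 40.6
```

Call:
{"op": "step_arm", "data": {
  "increments": [
    {"dp":[-0.02,-0.08,0],"yaw":-1,"grip":0.05},
    {"dp":[-0.025,-0.1,0],"yaw":-1,"grip":0.05},
    {"dp":[-0.025,-0.1,0],"yaw":-1,"grip":0.05},
    {"dp":[-0.025,-0.1,0],"yaw":-1,"grip":0.05},
    {"dp":[-0.025,-0.1,0],"yaw":-1,"grip":0.05}
  ]
}}

```text
clock: 26.38
position: [0.5293, -0.1855, 0.1287]
ee_rot: [-0.001, 0.919, 0.395, -0.001]
contact_force: [1.0, 0.3, -0.7]
width: 0.0167
gripper_force: 40.6
```

Call:
{"op": "step_arm", "data": {
  "increments": [
    {"dp":[-0.025,-0.1,0],"yaw":-1,"grip":0.05},
    {"dp":[-0.025,-0.1,0],"yaw":-1,"grip":0.05},
    {"dp":[-0.025,-0.1,0],"yaw":-1,"grip":0.05},
    {"dp":[-0.025,-0.1,0],"yaw":-1,"grip":0.05},
    {"dp":[-0.025,-0.1,0],"yaw":-1,"grip":0.05}
  ]
}}

```text
clock: 27.0
position: [0.5044, -0.2854, 0.1287]
ee_rot: [-0.001, 1.0, 0.031, -0.001]
contact_force: [-0.2, 0.4, -0.5]
width: 0.0166
gripper_force: 40.6
```

Call:
{"op": "step_arm", "data": {
  "increments": [
    {"dp":[-0.02,-0.02,0],"yaw":-0.85,"grip":0.05},
    {"dp":[0,0,0],"yaw":0,"grip":0.05},
    {"dp":[0,0,0],"yaw":0,"grip":0.05}
  ]
}}

```text
clock: 27.38
position: [0.501, -0.2887, 0.1292]
ee_rot: [-0.0, 1.0, -0.029, -0.0]
contact_force: [-0.0, 0.4, -0.9]
width: 0.017
gripper_force: 40.6
```

Run:
```python
from h import *
c,im=snap('wrist','w9'); s=manip.get_state();print(s['position'],s['ee_rot'],s['contact_force'],s['width'])
```

```text
[ 0.50115239 -0.28869734  0.12935493] [-2.57345640e-04  9.99565388e-01 -2.94768459e-02 -2.90797553e-04] [ 0.33705299  0.03884797 -0.43621676] 0.01637462669671372
```

View pics/w9.png

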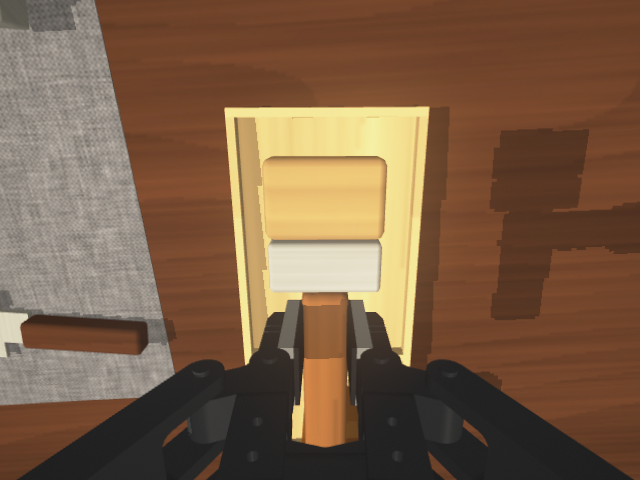

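The brush is held straight over the long compartment. The tray's far edge is at (327,107) and the bristle tip at (325,157).

Run:
```python
from h import *
c=cams.get_calibration('wrist')
X=np.array([.9988,-.0496]);F=onz(c,327,107,.014);print('far',F,'brush tgt',F-.084*X,'tip',onz(c,325,157,.115),'joint',onz(c,325,292,.115))
```

```text
far [ 0.5873745  -0.29424479] brush tgt [ 0.5034753  -0.29007839] tip [ 0.56958517 -0.29202769] joint [ 0.52016815 -0.28909054]
```

Call:
{"op": "step_arm", "data": {
  "increments": [
    {"dp":[-0.005,0,-0.12],"yaw":0,"grip":0.05},
    {"dp":[0,0,-0.15],"yaw":0,"grip":0.05},
    {"dp":[0,0,-0.13],"yaw":0,"grip":0.05},
    {"dp":[0,0,0],"yaw":0,"grip":0.05},
    {"dp":[0,0,0],"yaw":0,"grip":0.05}
  ]
}}

```text
clock: 28.05
position: [0.5009, -0.2894, 0.0505]
ee_rot: [0.0, 1.0, -0.03, 0.001]
contact_force: [0.1, -0.7, -0.2]
width: 0.0171
gripper_force: 40.6
```

Call:
{"op": "step_arm", "data": {
  "increments": [
    {"dp":[0,0,-0.035],"yaw":0,"grip":0.05},
    {"dp":[0,0,0],"yaw":0,"grip":0.05},
    {"dp":[0,0,0],"yaw":0,"grip":0.05}
  ]
}}

```text
clock: 28.42
position: [0.5004, -0.2893, 0.0431]
ee_rot: [0.0, 1.0, -0.03, 0.0]
contact_force: [0.2, 0.4, -0.7]
width: 0.0167
gripper_force: 40.6
```

Call:
{"op": "step_arm", "data": {
  "increments": [
    {"dp":[0,0,-0.01],"yaw":0,"grip":0.05},
    {"dp":[0,0,0],"yaw":0,"grip":0.05},
    {"dp":[0,0,0],"yaw":0,"grip":0.05}
  ]
}}

```text
clock: 28.8
position: [0.5002, -0.2892, 0.0407]
ee_rot: [0.0, 1.0, -0.03, -0.0]
contact_force: [-0.4, -0.9, -0.3]
width: 0.0165
gripper_force: 40.6
```

Call:
{"op": "step_arm", "data": {
  "increments": [
    {"dp":[0,0,-0.025],"yaw":0,"grip":0.05},
    {"dp":[0,0,0],"yaw":0,"grip":0.05},
    {"dp":[0,0,0],"yaw":0,"grip":0.05}
  ]
}}

```text
clock: 29.18
position: [0.5002, -0.2892, 0.0356]
ee_rot: [-0.0, 1.0, -0.03, -0.0]
contact_force: [0.5, 0.2, -0.7]
width: 0.0174
gripper_force: 40.6
```

Call:
{"op": "step_arm", "data": {
  "increments": [
    {"dp":[0,0,-0.008],"yaw":0,"grip":0.05},
    {"dp":[0,0,0],"yaw":0,"grip":0.05},
    {"dp":[0,0,0],"yaw":0,"grip":0.05}
  ]
}}

```text
clock: 29.55
position: [0.5004, -0.2893, 0.0349]
ee_rot: [0.0, 1.0, -0.03, 0.0]
contact_force: [-1.3, 1.2, 5.3]
width: 0.0169
gripper_force: 41.3
```

Contact with the floor. I'll release, rise and check from above.

Call:
{"op": "step_arm", "data": {
  "increments": [
    {"dp":[0,0,0.003],"yaw":0,"grip":0.05},
    {"dp":[0,0,0],"yaw":0,"grip":0.45},
    {"dp":[0,0,0],"yaw":0,"grip":0.45},
    {"dp":[0,0,0],"yaw":0,"grip":0.45},
    {"dp":[0,0,0],"yaw":0,"grip":0.45}
  ]
}}

```text
clock: 30.18
position: [0.5002, -0.2892, 0.0346]
ee_rot: [-0.0, 1.0, -0.03, -0.0]
contact_force: [-0.4, 1.1, -0.6]
width: 0.0389
gripper_force: 0.0
```

Call:
{"op": "step_arm", "data": {
  "increments": [
    {"dp":[0,0,0.15],"yaw":0,"grip":0.45},
    {"dp":[0,0,0.25],"yaw":0,"grip":0.45},
    {"dp":[0,0,0.3],"yaw":0,"grip":0.45},
    {"dp":[0,0,0.25],"yaw":0,"grip":0.45},
    {"dp":[-0.2,0.1,0],"yaw":0,"grip":0.45}
  ]
}}

```text
clock: 30.8
position: [0.4643, -0.2723, 0.2296]
ee_rot: [0.004, 1.0, -0.03, 0.005]
contact_force: [-1.2, 0.3, -0.2]
width: 0.0386
gripper_force: 0.0
```

Call:
{"op": "step_arm", "data": {
  "increments": [
    {"dp":[-0.28,0.1,0],"yaw":0,"grip":0.45},
    {"dp":[-0.28,0.1,0],"yaw":0,"grip":0.45},
    {"dp":[-0.28,0.1,0],"yaw":0,"grip":0.45},
    {"dp":[0,0,0],"yaw":0,"grip":0.45},
    {"dp":[0,0,0],"yaw":0,"grip":0.45}
  ]
}}

```text
clock: 31.42
position: [0.2928, -0.2098, 0.2253]
ee_rot: [0.001, 1.0, -0.031, 0.001]
contact_force: [1.0, -0.1, 0.3]
width: 0.0383
gripper_force: 0.0
```

Run:
```python
from h import *
c,im=snap('top','t2'); s=manip.get_state();print(s['position'],s['contact_force'],s['clock'])
```

```text
[ 0.29326626 -0.21009676  0.22522176] [0.79169985 0.42643265 0.30990333] 31.475
```

View pics/t2.png

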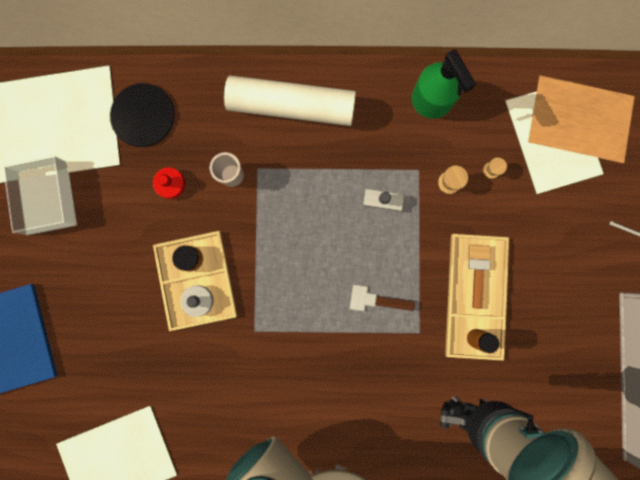

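All four pieces are in their compartments: jar cap (186,259), weight (197,301), brush (480,278), tall jar cap (488,343). The other four things are unmoved. A quick numeric check, then I hand in.

Run:
```python
from h import *
c=cams.get_calibration('top')
def loc(p,o,a):
    a=np.radians(a);d=p-np.array(o);return np.round([d@[np.cos(a),np.sin(a)],d@[-np.sin(a),np.cos(a)]],3)
L=((.4625,-.287),-2.9);S=((.489,.2945),12.6)
print('tall',loc(onz(c,488,343,.089),*L),'brush tip/end',loc(onz(c,480,246,.02),*L),loc(onz(c,480.5,309,.02),*L))
print('wt',loc(onz(c,197,301,.026),*S),'sj',loc(onz(c,186,259,.049),*S))
a=cv2.imread('pics/top0.png');b=cv2.imread('pics/t2.png')
for n,(x0,y0,x1,y1) in dict(bar=(355,180,415,220),knife=(340,280,418,318),spool=(435,160,470,200),beaker=(205,148,248,190)).items(): print(n,cv2.absdiff(a[y0:y1,x0:x1],b[y0:y1,x0:x1]).mean())
```

```text
tall [-0.085 -0.001] brush tip/end [ 0.102 -0.   ] [-0.026 -0.006]
wt [-0.044 -0.002] sj [ 0.042 -0.003]
bar 1.8097222222222222
knife 1.894174538911381
spool 2.2645238095238094
beaker 2.274270948689553
```

```bash
python3 -c "
from rig import ticket
print(ticket.sign_off())"
```

```text
the job is handed in; nothing more can be done
None
```

Both kits are made up and the job is handed in at about 31 s on the robot's clock: my last top-camera check put all four pieces within their limits and the other four things unmoved, but sign-off returned no verdict.

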